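# Carry a rolling centrifuge tube to the balance

### The arm

A 6-joint arm with a two-finger parallel gripper is mounted at the origin on the work surface. World frame = base frame: x ahead of the robot, y to its left, z up, the work surface at z = 0. Lengths are in m, angles in degrees, forces in N, time in s.
With the tool pointing down it reaches from about 0.35 to 0.875 m from the base axis. Payload 4.2 kg.
Tool frame: the origin (TCP) lies at the very end of the fingers, on their centre line; the grasp point (between the pads) lies 19 mm behind it; z points along the fingers, y is the line along which they close (so a half turn about z gives the same grasp; the last joint's range is limited). The gripper opens to 87 mm and grips with 3 to 60 N. Pads are 19 mm wide; open, the fingers measure 117 mm over their backs; the gripper's body (75 mm by 190 mm) begins 51 mm behind the grasp point.
Start: joints at [81.051, 22.042, 0.453, 0, -68.411, -14.817], TCP at [0.252, 0.572, 0.223] pointing down, gripper open.
Joint ranges: [-179.83, 179.83], [-69.29, 118.12], [-61.27, 80.66], [-181.25, 117.63], [-171.15, -9.14], [-177.46, 177.46]. Speed limits (degrees/s): [159.86, 159.86, 180, 180, 180, 180].

### API

Orientations are given as a 3x3 rotation matrix whose columns are the frame's x, y, z axes.
In Python, from station import r gives the robot as it stands.
- The arm moves only by the tool jog_arm, never from a script. Its argument "plan" is text: rows parted by semicolons, each of 7 numbers parted by spaces: the shift along the tool's x, y, z normalised to -1 to 1, where 1 is 0.025 m, then the turn, a rotation vector about the tool's x, y, z normalised to -1 to 1, where 1 is 8 degrees, then the closure, from -1 (fully open) to 1 (shut). A call has exactly 10 rows; each row shifts and turns the commanded pose from where the row before left it, along the tool's axes as they then stand; what a row does not reach is not made up. A row lasts 1/10 s, in which the tool goes at most 50 mm and 8.59 degrees, less where a joint would pass 70% of its speed; a pose out of reach is approached as far as the arm can. A call with a number of a shift or a turn outside -1 to 1 is refused whole. A call with a gripper value outside its range is refused whole. The fingers move at their own pace and stop on an object; the grip force is fixed at half the most. Time passes only in rows, so rows that do not move let the fingers close, or fill a call up. It gives the time, the measured TCP pose, the force, the opening and the grip force at its end, in the units of the state.
- r.sense(): the state, without advancing time (a new reading comes with each control period).
- r.capture(name): name is "scene" or "top"; returns (picture, depth): 420x560x3 uint8, red, green, blue; 420x560 float32, m along the optical axis (not along the pixel's ray), 0 where there is no reading.
- r.get_calibration(name): a dict with "mtx" (3x3 intrinsics, pixels), "distortion" ([k1, k2, p1, p2, k3] as OpenCV has them; the pictures are not rectified), "extrinsics" (4x4, takes a point from camera to world coordinates). Camera axes: x right, y up, looking along -z (the intrinsics and any distortion apply to the point x, -y, -z); pixel columns grow to the right and rows downward; lengths in m; the calibration is good to about 2 mm. A picture is of the moment at which its call begins. get_calibration takes no time and is no camera call.
- r.finish_job(): hands the job in; it is judged then, once.
The state is a dict: "time_s": time; "joints": joint angles; "joint_velocities": joint speeds; "effort": joint torques, N m; "tcp_pos": TCP position; "ee_rot": TCP orientation; "wrist_force": force on the tool from outside, world axes, zero at the start; "moment": the same for the moment, N m; "gripper_width": opening from 0.0 (shut) to 1.0 (fully open); "gripper_force": force on a finger pad.
Only numpy, scipy, OpenCV 4.12 (cv2) and the standard library are available. Lean on these libraries where they do the work, as an engineer would, in place of code of your own. Each camera call takes 0.05 s, during which the arm holds its last target. There are 200 camera calls.

### The job

Weigh the filled centrifuge tube before its spin: lift the blue carrying tray by its arch handle, keep it nearly level, and bring the tube, which rolls freely and lies towards one end, to the tray's middle line. Hold the tray just clear over the balance pan until the tube has stayed at the middle line for at least three seconds, then lower it gently onto the middle of the pan and let go, so that the tray stands flat with the tube at rest at its middle line. The tube must not reach an open end of the tray or be touched by the robot, and the other things on the bench stay where they are.

Things in the scene. Friction and masses are not known exactly. Their poses are not given: they have to be found in the camera images.
- tray: Blue metal carrying tray, nominal 0.32 kg: flat channel 300 mm long (its y), 122 mm wide (its x), floor 3 mm thick. Walls 20 mm high along both long sides, 116 mm apart inside; both short ends (+y, -y) are open, with no stop. White lines across the floor mark the middle (y = 0) and 30 mm either side. Origin at the centre of the underside, z up. A rigid arch handle stands over its middle.
- handle (a point): Centre of the handle bar of the tray, 100 mm above the tray's origin; axes as the tray's. The level aluminium bar is 128 mm long (tray x), 14 mm thick (tray y) and 30 mm tall, its underside 85 mm above the tray's underside, on straps at both long sides. Grip it across its thickness.
- tube: White round-bottomed centrifuge tube, red cap, lying across the tray (axis along tray x): 38 mm diameter, 106 mm long, nominal 0.11 kg. Origin on its axis, half way along, 22 mm above the tray's underside; its x axis runs along the tube. Rolls almost freely along tray y, slowing by itself in about 3 s: its acceleration against the tray is 0.7 x (9.81 x downhill slope in rad - tray acceleration).
- balance: White top-pan laboratory balance fixed to the bench, body 310 x 210 mm and 52 mm high with a display towards its -x side and a square steel pan 200 x 200 mm whose top is 75 mm above the bench. Origin on the bench under the middle of the pan; the pan's sides run along its x and y axes.
- pan (a point): The middle of the balance pan, on its level top face, 75 mm above the bench.
- rotor_cover: Round aluminium rotor cover lying flat, 230 mm across, 9 mm thick with a steel hub 29 mm high; origin at the centre of its underside. Leave it alone.
- tube_rack: Green rack with small capped blood tubes, 75 x 190 mm, 98 mm high; origin at the centre of its underside. Leave it alone.
- weigh_boat: Empty white plastic weighing boat, 85 x 85 x 22 mm; origin at the centre of its underside. Leave it alone.
- tape_roll: Grey roll of tape lying flat, 104 mm across, 48 mm high; origin at the centre of its underside. Leave it alone.
- spray_bottle: Spray bottle with a white head and a yellow label, 68 mm across, 180 mm high; origin at the centre of its underside. Leave it alone.

How it is judged:
By the outcome, as a careful person would: the job done as asked, in the order asked, and still so for the second after the job is handed in, with the robot touching nothing.
It also fails if it takes over 72 s, if anything falls off the work surface, if the arm or the gripper's body presses on something with over 40 N, if the wrist force passes 120 N, or if a joint passes its speed limit or range.

## Working session

There is one attempt and no reset: what is moved stays moved. The work goes in short steps, Python scripts to look and compute and a tool call to move; the robot and the scene stay as the last step left them, time stands still between calls to the robot, and variables do not carry over. Pictures are saved under pics/ and viewed, at most 10 in all, crops included, and the job is handed in when it is done.

Besides the shell and the picture viewer there is one more tool, called by a JSON object that holds its "op" and its "data". jog_arm: Moves the arm, as the interface text tells. Scaled input: -1 to 1 covers 0.025 m each way for a shift and 8 degrees each way for a turn. Its arguments: {"type":"object","properties":{"plan":{"type":"string"}},"required":["plan"]}

```bash
mkdir -p pics; ls; cat > h.py <<'E'
import numpy as np, cv2
from station import r
def cap(n,f=None):
    p,d=r.capture(n)
    np.savez(f'pics/{f}.npz',p=p,d=d) if f else None
    if f: cv2.imwrite(f'pics/{f}.png',cv2.cvtColor(p,cv2.COLOR_RGB2BGR))
    return p,d
def world(n,d,uv):
    c=r.get_calibration(n); M=np.array(c['mtx']);D=np.array(c['distortion']);T=np.array(c['extrinsics'])
    uv=np.atleast_2d(np.array(uv,float))
    q=cv2.undistortPoints(uv[:,None],M,D)[:,0]
    z=d[uv[:,1].round().astype(int),uv[:,0].round().astype(int)]
    P=np.c_[q[:,0]*z,-q[:,1]*z,-z]
    return P@T[:3,:3].T+T[:3,3]
def cloud(n,d):
    v,u=np.mgrid[0:420,0:560]
    return world(n,d,np.c_[u.ravel(),v.ravel()]).reshape(420,560,3)
E
python3 - <<'E'
from h import *
for n in('scene','top'):
    p,d=cap(n,n+'0'); c=r.get_calibration(n); print(np.round(c['extrinsics'],3),np.round(c['mtx'],1))
s=r.sense();print(s['time_s'],s['ee_rot'],s['gripper_width'])
a=[cv2.imread(f'pics/{n}0.png') for n in('scene','top')]
E
```

```text
pics
[[-0.787 -0.539  0.301  0.968]
 [ 0.617 -0.676  0.403  0.404]
 [-0.014  0.503  0.864  1.214]
 [ 0.     0.     0.     1.   ]] [[438.4   0.  287.9]
 [  0.  438.4 213.5]
 [  0.    0.    1. ]]
[[ 0.024  0.987 -0.159  0.378]
 [-1.     0.024 -0.007 -0.133]
 [-0.003  0.159  0.987  1.477]
 [ 0.     0.     0.     1.   ]] [[503.1   0.  278.5]
 [  0.  503.1 214.5]
 [  0.    0.    1. ]]
0.1 [[ 9.15132753e-01 -4.03152075e-01 -6.70032633e-04]
 [-4.03152609e-01 -9.15130868e-01 -1.86219425e-03]
 [ 1.37579931e-04  1.97428035e-03 -9.99998042e-01]] 1.0016636031165809
```

View pics/scene0.png

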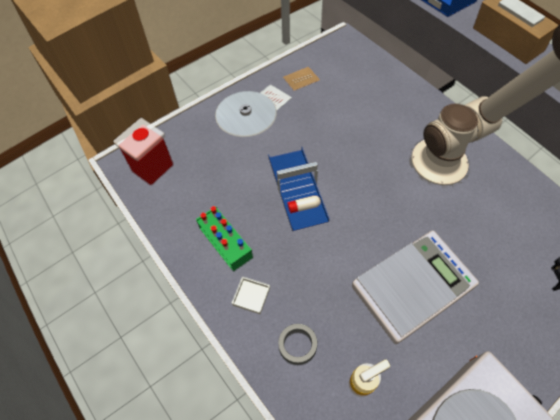

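View pics/top0.png

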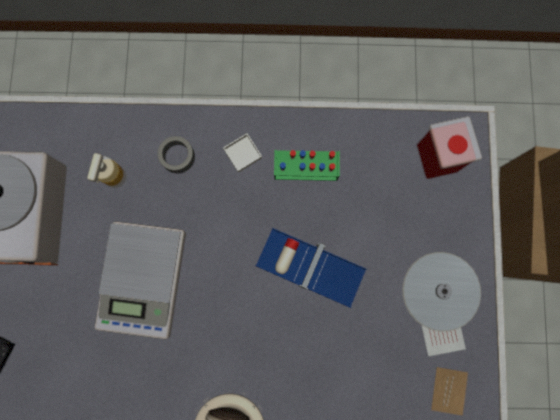

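The scene view shows the tray at about (298,188) with its bar at (297,170) and the tube at (304,204). In the top view the tray is at (312,268), the bar at (313,266), the tube at (287,256) and the pan at (142,260). The tube lies toward the +y end.

```bash
cat > m.py <<'E'
from h import *
import sys
def blue(p):
    p=p.astype(int); return (p[...,2]>p[...,0]+50)&(p[...,2]>p[...,1]+30)
def clouds(ns):
    out={}
    for n in('scene','top'):
        f=np.load(f'pics/{n}{ns}.npz'); out[n]=(f['p'],cloud(n,f['d']))
    return out
def rect(P):
    (c,s,a)=cv2.minAreaRect((P[:,:2]*1000).astype(np.float32)); return np.round(c,1),np.round(s,1),round(a,2)
if __name__=='__main__':
  for n,(p,W) in clouds('0').items():
    z=W[...,2]; b=blue(p)&(z<.04)&(z>-.02)&(np.hypot(W[...,0]-.6,W[...,1]+.2)<.25)
    k,l,st,ce=cv2.connectedComponentsWithStats(b.astype(np.uint8)); 
    P=W[b]; m=np.median(P[:,:2],0); P=P[np.hypot(*(P[:,:2]-m).T)<.2]
    print(n,'tray',len(P),rect(P),np.percentile(P[:,2],[5,50,95]).round(4))
    near=np.hypot(W[...,0]-m[0],W[...,1]-m[1])<.17
    h=near&(z>.095)&(z<.14); H=W[h]; print(' bar',h.sum(),rect(H),np.percentile(H[:,2],[5,50,95]).round(4),H.mean(0).round(4))
    pi=p.astype(int)
    t=near&(z>.025)&(z<.06)&(pi.min(2)>140); T=W[t]; print(' tube white',t.sum(),rect(T),T.mean(0).round(4),T[:,2].max().round(4))
    t=near&(pi[...,0]>pi[...,1]+60); T=W[t]; print(' cap',t.sum(),T.mean(0).round(4))
    q=(np.hypot(W[...,0]-.62,W[...,1]-.28)<.22)&(z>.066)&(z<.085); Q=W[q]; k,l,st,ce=cv2.connectedComponentsWithStats(q.astype(np.uint8)); i=1+st[1:,4].argmax(); Q=W[l==i]
    print(' pan',len(Q),rect(Q),np.median(Q[:,2]).round(4),Q.mean(0).round(4))
    q=(np.hypot(W[...,0]-.62,W[...,1]-.28)<.3)&(z>.04)&(z<.085); k,l,st,ce=cv2.connectedComponentsWithStats(q.astype(np.uint8)); i=1+st[1:,4].argmax(); print(' bal',rect(W[l==i]))
E
python3 m.py
python3 - <<'E'
import cv2
a=cv2.imread('pics/top0.png'); cv2.imwrite('pics/c.png',cv2.resize(a[200:330,80:390],None,fx=2.5,fy=2.5,interpolation=cv2.INTER_CUBIC))
E
```

```text
scene tray 1936 (array([ 461.9, -219.6]), array([300.9, 122.3]), 67.15) [-0.0017  0.0026  0.0154]
 bar 280 (array([ 463.4, -219.7]), array([ 18.7, 127.3]), 67.94) [0.0976 0.1116 0.1173] [ 0.4644 -0.2179  0.1097]
 tube white 198 (array([ 479.2, -142.6]), array([35.7, 74. ]), 68.54) [ 0.482  -0.1408  0.0368] 0.046
 cap 91 [ 0.5293 -0.1573  0.0358]
 pan 3773 (array([480. , 261.1]), array([201. , 163.9]), 84.55) 0.0744 [0.486  0.2669 0.0744]
 bal (array([445., 266.]), array([207.8, 254.9]), 83.34)
top tray 2982 (array([ 462.1, -219.6]), array([295.7, 118.5]), 67.61) [-0.0036  0.0016  0.0074]
 bar 257 (array([ 462.7, -220.3]), array([ 14.8, 128. ]), 68.28) [0.1075 0.1134 0.1179] [ 0.4616 -0.2196  0.1129]
 tube white 153 (array([ 482.2, -144.4]), array([19.2, 66.5]), 64.67) [ 0.4832 -0.1455  0.038 ] 0.0473
 cap 94 [ 0.5241 -0.1625  0.067 ]
 pan 3797 (array([478.6, 260.1]), array([200.7, 162.7]), 84.18) 0.0737 [0.483  0.2623 0.0738]
 bal (array([444.1, 262.1]), array([208.2, 253.3]), 84.03)
```

View pics/c.png

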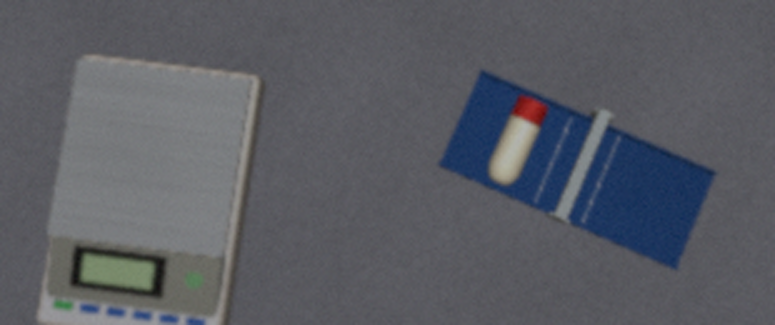

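The crop confirms the tube is on the +y side, clear of the white lines, with its cap toward the tray's +x. The pan measurement was cut off by my mask, so I'll redo it and work out the approach.

```bash
cat >> h.py <<'E'
from scipy.spatial.transform import Rotation as R
def go(pos,yaw,tilt=0.):
    """units of shift (tool axes after turning) and turn to reach TCP pos, tool x at yaw deg, tool z down"""
    s=r.sense(); E=np.array(s['ee_rot']); y=np.radians(yaw)
    G=np.c_[[np.cos(y),np.sin(y),0],[np.sin(y),-np.cos(y),0],[0,0,-1]]
    print('t',s['time_s'],'turn',(R.from_matrix(E.T@G).as_rotvec(degrees=True)/8).round(3),
      'shift in new axes',(G.T@(np.array(pos)-s['tcp_pos'])/.025).round(3),'in old',(E.T@(np.array(pos)-s['tcp_pos'])/.025).round(3))
E
python3 - <<'E'
from m import *
for n,(p,W) in clouds('0').items():
    z=W[...,2]
    q=(np.hypot(W[...,0]-.47,W[...,1]-.26)<.25)&(z>.066)&(z<.085); k,l,st,ce=cv2.connectedComponentsWithStats(q.astype(np.uint8)); i=1+st[1:,4].argmax(); print('pan',rect(W[l==i]),np.median(W[l==i][:,2]))
    q=(np.hypot(W[...,0]-.42,W[...,1]-.26)<.3)&(z>.04)&(z<.085); k,l,st,ce=cv2.connectedComponentsWithStats(q.astype(np.uint8)); i=1+st[1:,4].argmax(); print(' bal',rect(W[l==i]))
    m=np.array([.4625,-.2198]); near=np.hypot(W[...,0]-m[0],W[...,1]-m[1])<.17
    u=np.array([np.cos(np.radians(67.8)),np.sin(np.radians(67.8))])
    pi=p.astype(int); t=near&(z>.025)&(z<.06)&((pi.min(2)>140)|(pi[...,0]>pi[...,1]+60)); s=(W[t][:,:2]-m)@u
    top=W[t][:,2]>.036
    print(' tube s',np.percentile(s,[3,50,97]).round(4), s[top].mean())
go([.4626,-.2199,.2],-22.2)
E
```

```text
pan (array([457.3, 263.2]), array([201. , 209.5]), 84.55) 0.07438748308304621
 bal (array([416. , 267.2]), array([211.9, 312.5]), 84.45)
 tube s [0.064  0.0818 0.0947] 0.07935611366480709
pan (array([458.6, 262.1]), array([200.7, 202.9]), 84.18) 0.0736791809198527
 bal (array([415.1, 266. ]), array([210.7, 311.2]), 84.21)
 tube s [0.0638 0.0767 0.0905] 0.07738930094733464
t 0.1 turn [ 0.014 -0.001 -0.197] shift in new axes [19.773 26.122  0.863] in old [20.484 25.566  0.916]
```

{"op": "jog_arm", "data": {"plan": "0.3 0.4 0 0.014 0 -0.197 -1;0.65 0.87 0.03 0 0 0 -1;0.65 0.87 0.03 0 0 0 -1;0.65 0.87 0.03 0 0 0 -1;0.65 0.87 0.03 0 0 0 -1;0.65 0.87 0.03 0 0 0 -1;0.65 0.87 0.03 0 0 0 -1;0.65 0.87 0.03 0 0 0 -1;0.65 0.87 0.03 0 0 0 -1;0.65 0.87 0.03 0 0 0 -1"}}

```text
time_s: 1.1
tcp_pos: [0.3161, 0.322, 0.2151]
ee_rot: [[0.926, -0.378, 0.0], [-0.378, -0.926, 0.001], [-0.0, -0.001, -1.0]]
wrist_force: [0.4, -0.4, 0.0]
gripper_width: 0.998
gripper_force: 0.0
```

{"op": "jog_arm", "data": {"plan": "0.7 0.9 0.03 0 0 0 -1;0.7 0.9 0.03 0 0 0 -1;0.7 0.9 0.03 0 0 0 -1;0.7 0.9 0.03 0 0 0 -1;0.7 0.9 0.03 0 0 0 -1;0.7 0.9 0.03 0 0 0 -1;0.7 0.9 0.03 0 0 0 -1;0.7 0.9 0.03 0 0 0 -1;0.7 0.9 0.03 0 0 0 -1;0.7 0.9 0.03 0 0 0 -1"}}

```text
time_s: 2.1
tcp_pos: [0.3931, 0.0477, 0.2073]
ee_rot: [[0.926, -0.378, 0.0], [-0.378, -0.926, 0.002], [-0.0, -0.002, -1.0]]
wrist_force: [0.6, 0.4, -0.0]
gripper_width: 1.002
gripper_force: 0.0
```

{"op": "jog_arm", "data": {"plan": "0.7 0.9 0.03 0 0 0 -1;0.7 0.9 0.03 0 0 0 -1;0.7 0.9 0.03 0 0 0 -1;0.7 0.9 0.03 0 0 0 -1;0.7 0.9 0.03 0 0 0 -1;0.7 0.9 0.03 0 0 0 -1;0.7 0.9 0.03 0 0 0 -1;0.6 0.8 0 0 0 0 -1;0.4 0.5 0 0 0 0 -1;0 0 0 0 0 0 -1"}}

```text
time_s: 3.1
tcp_pos: [0.4581, -0.1841, 0.2012]
ee_rot: [[0.925, -0.38, -0.0], [-0.38, -0.925, 0.002], [-0.001, -0.002, -1.0]]
wrist_force: [0.6, 0.4, 0.1]
gripper_width: 0.998
gripper_force: 0.0
```

```bash
python3 -c "
from h import *
s=r.sense();print(s['tcp_pos'],s['wrist_force'],s['gripper_width'])
go([.4626,-.2199,.081],-22.2)"
```

```text
[ 0.45809503 -0.18408609  0.20117688] [0.55694418 0.37395173 0.09723746] 0.9976190221248671
t 3.1 turn [-0.011  0.008 -0.019] shift in new axes [0.708 1.258 4.807] in old [0.717 1.264 4.804]
```

{"op": "jog_arm", "data": {"plan": "0.2 0.35 0.3 -0.011 0.008 -0.019 -1;0.3 0.5 0.6 0 0 0 -1;0.21 0.41 0.7 0 0 0 -1;0 0 0.8 0 0 0 -1;0 0 0.8 0 0 0 -1;0 0 0.7 0 0 0 -1;0 0 0.5 0 0 0 -1;0 0 0.3 0 0 0 -1;0 0 0.1 0 0 0 -1;0 0 0 0 0 0 -1"}}

```text
time_s: 4.1
tcp_pos: [0.4628, -0.2184, 0.0818]
ee_rot: [[0.927, -0.375, 0.001], [-0.375, -0.927, -0.0], [0.001, -0.0, -1.0]]
wrist_force: [0.3, 0.3, -0.2]
gripper_width: 1.003
gripper_force: 0.0
```

```bash
python3 -c "
from h import *
cap('scene','s1');cap('top','t1')
a=cv2.imread('pics/s1.png')[110:270,210:390];b=cv2.imread('pics/t1.png')[190:330,220:400]
cv2.imwrite('pics/c1.png',np.hstack([cv2.resize(a,(390,346)),cv2.resize(b,(390,346))]))
go([.4626,-.2199,.081],-22.2)"
```

```text
t 4.2 turn [-0.004 -0.017  0.023] shift in new axes [-0.005  0.06   0.058] in old [-0.005  0.061  0.058]
```

View pics/c1.png

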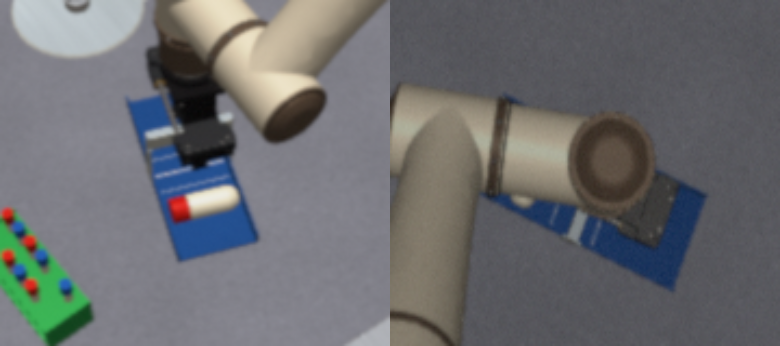

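The left crop shows the fingers straddling the bar with the tube clear beyond them, so I'll close.

{"op": "jog_arm", "data": {"plan": "0 0.06 0.05 0 0 0 0;0 0 0 0 0 0 0.3;0 0 0 0 0 0 0.5;0 0 0 0 0 0 0.55;0 0 0 0 0 0 0.6;0 0 0 0 0 0 0.64;0 0 0 0 0 0 0.68;0 0 0 0 0 0 0.72;0 0 0 0 0 0 0.8;0 0 0 0 0 0 1"}}

```text
time_s: 5.2
tcp_pos: [0.4621, -0.22, 0.0806]
ee_rot: [[0.927, -0.375, 0.001], [-0.375, -0.927, -0.0], [0.001, -0.0, -1.0]]
wrist_force: [-0.8, -1.9, 0.0]
gripper_width: 0.17
gripper_force: 0.8
```

```bash
cat > tube.py <<'E'
from h import *
# tube place along tray y from the scene view, tray carried by tool: tray origin 81 mm below tcp along tool z
def tube(f=None,off=0.):
    p,d=cap('scene',f); s=r.sense(); E=np.array(s['ee_rot']); W=cloud('scene',d)
    q=(W-np.array(s['tcp_pos']))@E   # tool axes
    x,y,z=q[...,0],-q[...,1],.081-q[...,2]
    pi=p.astype(int)
    t=(abs(x)<.058)&(abs(y)<.16)&(z>.012)&(z<.05)&(d>0)
    red=t&(pi[...,0]>pi[...,1]+60); wh=t&(pi.min(2)>125)&(pi[...,0]>pi[...,2]+3)
    m=red|wh
    P=np.c_[y[m],z[m]]
    # fit circle of radius 19 at height 22
    from scipy.optimize import least_squares
    f0=least_squares(lambda c:np.hypot(P[:,0]-c[0],P[:,1]-c[1])-.019,[np.median(P[:,0]),.022],loss='soft_l1',f_scale=.002)
    print('t %.2f n %d+%d med %.4f fit y %.4f z %.4f | tool tilt deg x %.2f y %.2f F %s tcp %s'%(s['time_s'],red.sum(),wh.sum(),np.median(P[:,0]),*f0.x,*np.degrees([E[1,2]*-E[1,1]*-1-E[0,2]*E[0,1]*-1,0]),np.round(s['wrist_force'],1),np.round(s['tcp_pos'],4)))
    # tray slope: dz along tray y = -tool y
    print('  downhill slope toward tray +y deg %.2f'%np.degrees(E[2,1]),'grip',s['gripper_width'],s['gripper_force'], 'roll x',np.degrees(E[2,0]).round(2))
    return f0.x[0]
if __name__=='__main__':
    import sys; tube(sys.argv[1] if len(sys.argv)>1 else None)
E
python3 tube.py
```

```text
t 5.25 n 93+212 med 0.0843 fit y 0.0766 z 0.0216 | tool tilt deg x -0.01 y 0.00 F [-0.4 -0.9  0.5] tcp [ 0.4621 -0.2201  0.0806]
  downhill slope toward tray +y deg -0.01 grip 0.15607462278647244 29.99853598885238 roll x 0.05
```

{"op": "jog_arm", "data": {"plan": "0 0 -0.05 0 0 0 1;0 0 -0.1 0 0 0 1;0 0 -0.2 0 0 0 1;0 0 -0.3 0 0 0 1;0 0 -0.4 0 0 0 1;0 0 -0.4 0 0 0 1;0 0 -0.3 0 0 0 1;0 0 -0.2 0 0 0 1;0 0 -0.1 0 0 0 1;0 0 -0.05 0 0 0 1"}}

```text
time_s: 6.25
tcp_pos: [0.4621, -0.2199, 0.1333]
ee_rot: [[0.927, -0.375, 0.001], [-0.375, -0.927, 0.0], [0.001, -0.001, -1.0]]
wrist_force: [0.1, -0.1, -2.6]
gripper_width: 0.159
gripper_force: 30.0
```

```bash
python3 tube.py
```

```text
t 6.30 n 99+227 med 0.0851 fit y 0.0776 z 0.0211 | tool tilt deg x -0.03 y 0.00 F [ 0.5 -0.7 -3.9] tcp [ 0.4621 -0.2199  0.1332]
  downhill slope toward tray +y deg -0.03 grip 0.15797558006924015 30.001016152091324 roll x 0.06
```

The tray lifts level with the tube at +77 mm. I'll transport it in two smooth legs, using a slight tilt so the tube drifts toward the middle in a controlled way.

{"op": "jog_arm", "data": {"plan": "-0.004 -0.01 -0.05 -0.015 0 0 1;-0.017 -0.04 -0.1 -0.02 0 0 1;-0.033 -0.08 -0.2 -0.015 0 0 1;-0.05 -0.12 -0.25 0 0 0 1;-0.066 -0.16 -0.25 0 0 0 1;-0.083 -0.20 -0.25 0 0 0 1;-0.099 -0.24 -0.25 0 0 0 1;-0.116 -0.28 -0.2 0 0 0 1;-0.132 -0.32 -0.1 0 0 0 1;-0.149 -0.36 -0.03 0 0 0 1"}}

```text
time_s: 7.3
tcp_pos: [0.4619, -0.1699, 0.1752]
ee_rot: [[0.927, -0.375, -0.001], [-0.375, -0.927, -0.006], [0.002, 0.006, -1.0]]
wrist_force: [0.9, 0.1, -4.0]
gripper_width: 0.158
gripper_force: 30.0
```

{"op": "jog_arm", "data": {"plan": "-0.165 -0.40 0 0 0 0 1;-0.182 -0.44 0 0 0 0 1;-0.198 -0.48 0 0 0 0 1;-0.215 -0.52 0 0 0 0 1;-0.227 -0.55 0 0.025 0 0 1;-0.227 -0.55 0 0.045 0 0 1;-0.215 -0.52 0 0.03 0 0 1;-0.198 -0.48 0 0.0125 0 0 1;-0.182 -0.44 0 0 0 0 1;-0.165 -0.40 0 0 0 0 1"}}

```text
time_s: 8.3
tcp_pos: [0.4609, -0.0404, 0.1746]
ee_rot: [[0.927, -0.375, 0.004], [-0.375, -0.927, 0.008], [0.001, -0.009, -1.0]]
wrist_force: [0.6, 0.5, -3.5]
gripper_width: 0.155
gripper_force: 30.0
```

{"op": "jog_arm", "data": {"plan": "-0.149 -0.36 0 0 0 0 1;-0.132 -0.32 0 0 0 0 1;-0.116 -0.28 0 0 0 0 1;-0.099 -0.24 0 0 0 0 1;-0.083 -0.20 0 0 0 0 1;-0.066 -0.16 0 0 0 0 1;-0.05 -0.12 0 0 0 0 1;-0.033 -0.08 0 -0.01 0 0 1;-0.017 -0.04 0 -0.025 0 0 1;-0.004 -0.01 0 -0.0275 0 0 1"}}

```text
time_s: 9.3
tcp_pos: [0.4605, 0.0075, 0.175]
ee_rot: [[0.927, -0.375, 0.001], [-0.375, -0.927, -0.0], [0.001, -0.0, -1.0]]
wrist_force: [0.6, 0.1, -3.6]
gripper_width: 0.157
gripper_force: 30.0
```

```bash
python3 tube.py s2; python3 tube.py
```

```text
t 9.35 n 131+278 med 0.0875 fit y 0.0819 z 0.0214 | tool tilt deg x 0.01 y 0.00 F [ 0.5  0.4 -3.6] tcp [0.4606 0.0075 0.175 ]
  downhill slope toward tray +y deg 0.01 grip 0.1586511690070843 30.000818115659058 roll x 0.07
t 9.40 n 128+282 med 0.0886 fit y 0.0834 z 0.0211 | tool tilt deg x -0.01 y 0.00 F [-0.1 -0.4 -3.8] tcp [0.4606 0.0075 0.175 ]
  downhill slope toward tray +y deg -0.01 grip 0.15138207745853072 30.00145500060171 roll x 0.06
```

```bash
cat > tilt.py <<'E'
from m import *
def tilt(f,tcp,E):
    a=np.load(f'pics/{f}.npz'); p=a['p']; W=cloud('scene',a['d'])
    q=(W-np.array(tcp))@E; x,y,z=q[...,0],-q[...,1],.081-q[...,2]
    m=blue(p)&(abs(x)<.05)&(abs(y)<.145)&(abs(z)<.014)&(a['d']>0)
    k=np.c_[x[m],y[m],np.ones(m.sum())]; h=z[m]
    for _ in range(4):
        c=np.linalg.lstsq(k,h,rcond=None)[0]; e=abs(h-k@c); g=e<2.5*np.median(e)+1e-4; k,h=k[g],h[g]
    print(f,'rel tool: downhill+y deg %.2f, x %.2f, z0 %.4f n %d, y range %s'%(-np.degrees(c[1]),-np.degrees(c[0]),c[2],len(h),np.percentile(k[:,1],[1,99])))
E
python3 - <<'E'
from tilt import *
s=r.sense(); E=np.array(s['ee_rot']); tilt('s2',s['tcp_pos'],E)
tilt('s1',[.4621,-.22,.0806],E)
tilt('scene0',[.4621,-.22,.0806],E)
E
```

```text
s2 rel tool: downhill+y deg 0.22, x 0.04, z0 0.0027 n 1459, y range [-0.14199923  0.14369618]
s1 rel tool: downhill+y deg 0.11, x 0.07, z0 0.0029 n 954, y range [-0.14053471  0.14368307]
scene0 rel tool: downhill+y deg 0.04, x 0.01, z0 0.0027 n 1350, y range [-0.14259405  0.14330924]
```

{"op": "jog_arm", "data": {"plan": "0 0 0 0.025 0 0 1;0 0 0 0.025 0 0 1;0 0 0 0.025 0 0 1;0 0 0 0 0 0 1;0 0 0 0 0 0 1;0 0 0 0 0 0 1;0 0 0 0 0 0 1;0 0 0 0 0 0 1;0 0 0 0 0 0 1;0 0 0 0 0 0 1"}}

```text
time_s: 10.4
tcp_pos: [0.4606, 0.0075, 0.175]
ee_rot: [[0.927, -0.375, 0.005], [-0.375, -0.927, 0.01], [0.001, -0.011, -1.0]]
wrist_force: [-0.2, 0.0, -3.2]
gripper_width: 0.157
gripper_force: 30.0
```

```bash
python3 tube.py s3; python3 -c "
from tilt import *
s=r.sense(); tilt('s3',s['tcp_pos'],np.array(s['ee_rot']))"
```

```text
t 10.45 n 130+281 med 0.0778 fit y 0.0710 z 0.0209 | tool tilt deg x -0.62 y 0.00 F [ 0.7  1.4 -3. ] tcp [0.4606 0.0075 0.175 ]
  downhill slope toward tray +y deg -0.62 grip 0.1588049634024461 30.00035723671317 roll x 0.07
s3 rel tool: downhill+y deg 0.20, x 0.04, z0 0.0027 n 1474, y range [-0.14198426  0.14385698]
```

{"op": "jog_arm", "data": {"plan": "0 0 0 0 0 0 1;0 0 0 0 0 0 1;0 0 0 0 0 0 1;0 0 0 0 0 0 1;0 0 0 0 0 0 1;0 0 0 -0.035 0 0 1;0 0 0 -0.035 0 0 1;0 0 0 -0.03 0 0 1;0 0 0 0 0 0 1;0 0 0 0 0 0 1"}}

```text
time_s: 11.45
tcp_pos: [0.4606, 0.0076, 0.175]
ee_rot: [[0.927, -0.375, -0.0], [-0.375, -0.927, -0.003], [0.001, 0.003, -1.0]]
wrist_force: [0.5, -0.1, -3.9]
gripper_width: 0.155
gripper_force: 30.0
```

```bash
python3 tube.py s4; python3 tube.py s5;  python3 -c "
from tilt import *
s=r.sense(); tilt('s4',s['tcp_pos'],np.array(s['ee_rot']))"
```

```text
t 11.50 n 118+85 med 0.0177 fit y 0.0114 z 0.0212 | tool tilt deg x 0.17 y 0.00 F [-0.5 -0.7 -4. ] tcp [0.4606 0.0076 0.175 ]
  downhill slope toward tray +y deg 0.17 grip 0.15948508307771006 29.997309800237417 roll x 0.06
t 11.55 n 118+89 med 0.0152 fit y 0.0093 z 0.0214 | tool tilt deg x 0.17 y 0.00 F [-0.4 -0.2 -3.4] tcp [0.4606 0.0075 0.175 ]
  downhill slope toward tray +y deg 0.17 grip 0.16264314094414753 29.997147750109434 roll x 0.07
s4 rel tool: downhill+y deg 0.03, x 0.08, z0 0.0026 n 1589, y range [-0.14216229  0.14329538]
```

```bash
cat > plan.py <<'E'
import numpy as np, json, sys
from scipy.optimize import least_squares
# log.json: {"th":[[t,deg],...] tilt commands (downhill +y, tool), "y":[[t,y],...]}
L=json.load(open('log.json')); th=np.array(L['th']); Y=np.array(L['y']); G=6.867
def sim(t0,y,v,t1,thf,b,k,c,acc=None,dt=.01):
    t=t0; out=[]
    for t in np.arange(t0,t1-1e-9,dt):
        a=G*(np.radians(thf(t)+b)+k*y)-c*v; v+=a*dt; y+=v*dt; out.append((t+dt,y,v))
    return np.array(out)
thf=lambda t:np.interp(t-.04,th[:,0],th[:,1])
def res(p):
    o=sim(Y[0,0],p[0],p[1],Y[-1,0]+.011,thf,p[2],p[3]*.04,p[4])
    yy=np.interp(Y[:,0],np.r_[Y[0,0],o[:,0]],np.r_[p[0],o[:,1]])
    return np.r_[(yy-Y[:,1])/.0012,(p[2])/.05,(p[3]-1)/.4,(p[4]-.5)/.3]
f=least_squares(res,[Y[0,1],0,0,1,.5]); p=f.x
o=sim(Y[0,0],p[0],p[1],Y[-1,0],thf,p[2],p[3]*.04,p[4]); y,v=o[-1,1:]
print('v0 %.4f b %.3f k %.2f c %.2f | now y %.4f v %.4f'%(p[1],p[2],p[3],p[4],y,v),'res mm',(f.fun[:len(Y)]*1.2).round(1))
t0=Y[-1,0]; n=int(sys.argv[1]) if len(sys.argv)>1 else 20
def tr(d): 
    g=np.r_[th[-1,1],th[-1,1]+np.cumsum(d)]; tt=t0+.1*np.arange(len(g)); f=lambda t:np.interp(t-.04,tt,g); return sim(t0,y,v,t0+.1*n+.3,f,p[2],p[3]*.04,p[4],dt=.02),g
def cost(d):
    o,g=tr(d); e=o[-20:]; return np.r_[e[:,1]/.001,e[:,2]/.002,d/.15,(g[-1]+p[2])/.1]
d=least_squares(cost,np.zeros(n),bounds=(-.3,.3)).x
d=np.round(d/8/.005)*.005*8; o,g=tr(d); print('turn units',(-d/8).round(3)); print('tilt',g.round(2)); print('end y v',o[-1,1:].round(4),'min/max',o[:,1].min().round(4),o[:,1].max().round(4))
for k in range(9,n,10): print(' after',k+1,o[min(len(o)-1,(k+1)*5-1)].round(4))
E
cat > log.json <<'E'
{"th":[[9.0,-0.5],[9.3,0],[9.4,0],[9.7,-0.6],[10.95,-0.6],[11.05,-0.32],[11.15,-0.04],[11.25,0.19]],
"y":[[9.35,0.0819],[9.40,0.0834],[10.45,0.071],[11.5,0.0114],[11.55,0.0093]]}
E
python3 plan.py 20
```

```text
v0 0.0053 b -0.023 k 0.76 c 0.29 | now y 0.0091 v -0.0526 res mm [ 0.6 -0.6 -0.2  0.3 -0.2]
turn units [-0.025 -0.02  -0.01  -0.005 -0.     0.005  0.005  0.01   0.015  0.015
  0.015  0.015  0.015  0.01   0.01   0.005 -0.    -0.005 -0.015 -0.01 ]
tilt [ 0.19  0.39  0.55  0.63  0.67  0.67  0.63  0.59  0.51  0.39  0.27  0.15
  0.03 -0.09 -0.17 -0.25 -0.29 -0.29 -0.25 -0.13 -0.05]
end y v [-0.0054 -0.0085] min/max -0.0119 0.008
 after 10 [ 1.255e+01 -1.030e-02  1.170e-02]
 after 20 [ 1.355e+01 -3.100e-03 -6.100e-03]
```

{"op": "jog_arm", "data": {"plan": "0 0 0 -0.025 0 0 1;0 0 0 -0.02 0 0 1;0 0 0 -0.01 0 0 1;0 0 0 -0.005 0 0 1;0 0 0 0 0 0 1;0 0 0 0.005 0 0 1;0 0 0 0.005 0 0 1;0 0 0 0.01 0 0 1;0 0 0 0.015 0 0 1;0 0 0 0.015 0 0 1"}}

```text
time_s: 12.55
tcp_pos: [0.4606, 0.0075, 0.175]
ee_rot: [[0.927, -0.375, -0.001], [-0.375, -0.927, -0.004], [0.001, 0.004, -1.0]]
wrist_force: [-0.2, 0.3, -4.6]
gripper_width: 0.159
gripper_force: 30.0
```

```bash
python3 tube.py s6; python3 tube.py s7; tail -2 tube.py >/dev/null
```

```text
t 12.60 n 119+114 med 0.0265 fit y 0.0189 z 0.0214 | tool tilt deg x 0.24 y 0.00 F [-0.1 -0.3 -2.6] tcp [0.4605 0.0075 0.175 ]
  downhill slope toward tray +y deg 0.24 grip 0.15670984823949904 29.997460953891277 roll x 0.07
t 12.65 n 120+128 med 0.0295 fit y 0.0211 z 0.0213 | tool tilt deg x 0.25 y 0.00 F [ 0.2 -1.1 -3.3] tcp [0.4605 0.0075 0.175 ]
  downhill slope toward tray +y deg 0.25 grip 0.15655469655858129 29.997619204223156 roll x 0.07
```

```bash
cat > log.json <<'E'
{"th":[[9.0,-0.5],[9.3,0],[9.4,0],[9.7,-0.6],[10.95,-0.6],[11.05,-0.32],[11.15,-0.04],[11.25,0.19],[11.55,0.19],[11.65,0.39],[11.75,0.55],[11.85,0.63],[11.95,0.67],[12.05,0.67],[12.15,0.63],[12.25,0.59],[12.35,0.51],[12.45,0.39],[12.55,0.25]],
"y":[[9.35,0.0819],[9.40,0.0834],[10.45,0.071],[11.5,0.0114],[11.55,0.0093],[12.6,0.0189],[12.65,0.0211]]}
E
python3 plan.py 20
python3 - <<'E'
import numpy as np,cv2
cs=[cv2.resize(cv2.imread(f'pics/{f}.png')[150:290,270:430],(400,350)) for f in('s5','s7')]
cv2.imwrite('pics/c2.png',np.hstack(cs))
E
```

```text
v0 0.0063 b 0.129 k -0.45 c 0.58 | now y 0.0199 v 0.0409 res mm [ 1.  -0.2 -3.3  2.2  2.4 -1.  -1.2]
turn units [ 0.035  0.035  0.035  0.035  0.025  0.01  -0.    -0.01  -0.02  -0.025
 -0.03  -0.03  -0.03  -0.025 -0.02  -0.01   0.     0.015  0.035  0.03 ]
tilt [ 0.25 -0.03 -0.31 -0.59 -0.87 -1.07 -1.15 -1.15 -1.07 -0.91 -0.71 -0.47
 -0.23  0.01  0.21  0.37  0.45  0.45  0.33  0.05 -0.19]
end y v [ 0.0024 -0.0035] min/max 0.0024 0.0385
 after 10 [13.65    0.0308 -0.0373]
 after 20 [ 1.465e+01  3.200e-03 -2.000e-03]
```

View pics/c2.png

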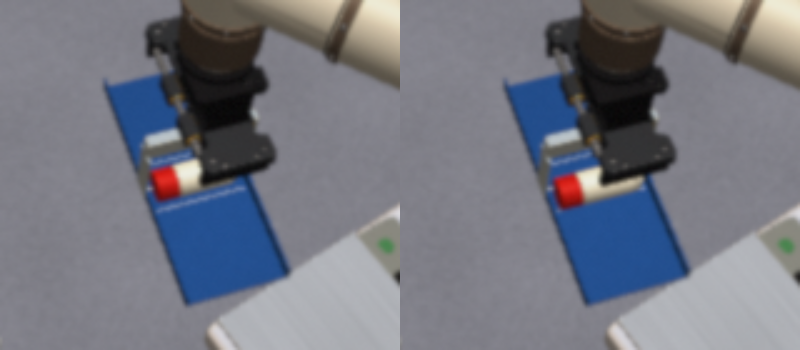

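The left crop has the tube near +10 mm and the right near +21 mm, which matches the fits. I'll check the actual tray tilt against the tool in every frame.

```bash
python3 - <<'E'
from tilt import *
s=r.sense(); E0=np.array(s['ee_rot']); x=E0[:,0]
now=np.degrees(E0[2,1])
for f,a in(('s2',0),('s3',-.62),('s4',.17),('s5',.17),('s6',.24),('s7',.25)):
    E=E0@R.from_rotvec([-np.radians(a-now),0,0]).as_matrix(); tilt(f,s['tcp_pos'],E)
E
```

```text
s2 rel tool: downhill+y deg 0.20, x 0.06, z0 0.0027 n 1456, y range [-0.14218085  0.14370992]
s3 rel tool: downhill+y deg 0.20, x 0.03, z0 0.0027 n 1473, y range [-0.14191151  0.14381143]
s4 rel tool: downhill+y deg 0.03, x 0.08, z0 0.0026 n 1589, y range [-0.14209842  0.14335307]
s5 rel tool: downhill+y deg 0.07, x -0.00, z0 0.0026 n 1609, y range [-0.14145564  0.14326799]
s6 rel tool: downhill+y deg 0.05, x -0.26, z0 0.0026 n 1565, y range [-0.1412628   0.14339752]
s7 rel tool: downhill+y deg 0.08, x -0.09, z0 0.0027 n 1544, y range [-0.14066257  0.14341354]
```

```bash
sed -i 's/t-\.04/t-.0/g; s/^o=sim(Y\[0,0\],p\[0\],p\[1\],Y\[-1,0\],/o=sim(Y[0,0],p[0],p[1],Y[-1,0]+.05,/; s/^t0=Y\[-1,0\];/t0=Y[-1,0]+.05;/; s/(p\[3\]-1)\/\.4/(p[3]-.8)\/.3/; s/(p\[2\])\/\.05/p[2]\/.08/' plan.py
sed -i "s/p,d=cap('scene',f); s=r.sense()/s=r.sense(); p,d=cap('scene',f)/" tube.py
python3 - <<'E'
import json
L=json.load(open('log.json')); L['y']=[[a-.05,b] for a,b in L['y']]; json.dump(L,open('log.json','w'))
E
python3 plan.py 20
```

```text
v0 -0.0006 b 0.177 k -0.25 c 0.37 | now y 0.0226 v 0.0487 res mm [ 1.2 -0.3 -3.7  2.2  2.3 -1.  -0.9]
turn units [ 0.035  0.035  0.035  0.035  0.035  0.035  0.01  -0.015 -0.03  -0.035
 -0.035 -0.035 -0.035 -0.035 -0.035 -0.02   0.     0.03   0.035  0.035]
tilt [ 0.25 -0.03 -0.31 -0.59 -0.87 -1.15 -1.43 -1.51 -1.39 -1.15 -0.87 -0.59
 -0.31 -0.03  0.25  0.53  0.69  0.69  0.45  0.17 -0.11]
end y v [0.0106 0.0056] min/max 0.0088 0.046
 after 10 [13.65    0.0377 -0.0424]
 after 20 [1.465e+01 9.200e-03 3.900e-03]
```

{"op": "jog_arm", "data": {"plan": "0 0 0 0.035 0 0 1;0 0 0 0.035 0 0 1;0 0 0 0.03 0 0 1;0 0 0 0.02 0 0 1;0 0 0 0 0 0 1;0 0 0 0 0 0 1;0 0 0 0 0 0 1;0 0 0 0 0 0 1;0 0 0 -0.015 0 0 1;0 0 0 -0.015 0 0 1"}}

```text
time_s: 13.65
tcp_pos: [0.4606, 0.0075, 0.175]
ee_rot: [[0.927, -0.375, 0.004], [-0.375, -0.927, 0.007], [0.001, -0.008, -1.0]]
wrist_force: [-0.4, 0.2, -3.6]
gripper_width: 0.161
gripper_force: 30.0
```

```bash
for i in a b c; do python3 tube.py s8$i; done
```

```text
t 13.65 n 119+173 med 0.0362 fit y 0.0263 z 0.0216 | tool tilt deg x -0.45 y 0.00 F [-0.4  0.2 -3.6] tcp [0.4606 0.0075 0.175 ]
  downhill slope toward tray +y deg -0.45 grip 0.16070132029448486 29.997687293216586 roll x 0.07
t 13.70 n 123+164 med 0.0347 fit y 0.0238 z 0.0219 | tool tilt deg x -0.45 y 0.00 F [-0.8  0.2 -3.6] tcp [0.4606 0.0076 0.175 ]
  downhill slope toward tray +y deg -0.45 grip 0.15867162103431395 29.997553350403905 roll x 0.07
t 13.75 n 119+156 med 0.0329 fit y 0.0218 z 0.0217 | tool tilt deg x -0.46 y 0.00 F [-0.2  0.2 -3.7] tcp [0.4606 0.0076 0.175 ]
  downhill slope toward tray +y deg -0.46 grip 0.1631143044260962 29.997542649507523 roll x 0.06
```

```bash
python3 - <<'E'
import json
L=json.load(open('log.json'))
L['th']+=[[12.65,.25],[12.75,-.03],[12.85,-.31],[12.95,-.55],[13.05,-.7],[13.45,-.7],[13.55,-.58],[13.65,-.46],[13.80,-.46]]
L['y']+=[[13.65,.0263],[13.7,.0238],[13.75,.0218]]; json.dump(L,open('log.json','w'))
s=open('plan.py').read()
s=s.replace("a=G*(","a=GG[0]*G*(").replace("def sim","GG=[1.]\ndef sim")
s=s.replace("def res(p):\n","def res(p):\n    GG[0]=p[5]\n").replace("(p[4]-.5)/.3]","(p[4]-.5)/.3,(p[5]-1)/.3]").replace("0,0,1,.5]","0,0,.8,.5,1]").replace("; p=f.x","; p=f.x; GG[0]=p[5]; print('gain',p[5])")
open('plan.py','w').write(s)
E
python3 plan.py 20
```

```text
gain 1.430662166185321
v0 0.0135 b -0.023 k 0.71 c 0.90 | now y 0.0196 v -0.0464 res mm [ 0.4 -0.4 -0.1  0.2  0.3 -0.2 -0.3 -0.1  0.3  0.1]
turn units [-0.03  -0.025 -0.02  -0.015 -0.01  -0.005 -0.     0.     0.005  0.005
  0.005  0.01   0.01   0.01   0.01   0.005  0.005 -0.    -0.005 -0.01 ]
tilt [-0.46 -0.22 -0.02  0.14  0.26  0.34  0.38  0.38  0.38  0.34  0.3   0.26
  0.18  0.1   0.02 -0.06 -0.1  -0.14 -0.14 -0.1  -0.02]
end y v [ 0.0003 -0.0036] min/max -0.0061 0.0186
 after 10 [ 1.48e+01 -5.70e-03  5.20e-03]
 after 20 [ 1.58e+01  1.20e-03 -2.20e-03]
```

The fit is now at sub-millimetre level with a higher effective gain, so I'll use it.

{"op": "jog_arm", "data": {"plan": "0 0 0 -0.03 0 0 1;0 0 0 -0.025 0 0 1;0 0 0 -0.02 0 0 1;0 0 0 -0.015 0 0 1;0 0 0 -0.01 0 0 1;0 0 0 -0.005 0 0 1;0 0 0 0 0 0 1;0 0 0 0 0 0 1;0 0 0 0.005 0 0 1;0 0 0 0.005 0 0 1"}}

```text
time_s: 14.8
tcp_pos: [0.4606, 0.0075, 0.175]
ee_rot: [[0.927, -0.375, -0.001], [-0.375, -0.927, -0.005], [0.001, 0.005, -1.0]]
wrist_force: [0.0, 0.3, -3.2]
gripper_width: 0.157
gripper_force: 30.0
```

```bash
cat > step.py <<'E'
import json,sys; from tube import *
# args: tilt increments (turn units) of the last call
L=json.load(open('log.json')); s=r.sense(); t1=s['time_s']; d=[float(x) for x in sys.argv[2].split()]
a=L['th'][-1][1]
L['th'].append([t1-1,a])
for i,x in enumerate(d): a-=8*x; L['th'].append([t1-1+.1*(i+1),a])
m=np.degrees(np.array(s['ee_rot'])[2,1]); print('model tilt %.2f measured %.2f'%(a,m))
for i in range(2):
    t=r.sense()['time_s']; L['y'].append([t,tube()])
L['th'].append([r.sense()['time_s'],a])
json.dump(L,open('log.json','w'))
sys.argv=['plan',sys.argv[1]]; exec(open('plan.py').read())
E
python3 step.py 20 "-.03 -.025 -.02 -.015 -.01 -.005 0 0 .005 .005"
```

```text
model tilt 0.30 measured 0.29
t 14.80 n 118+97 med 0.0079 fit y 0.0015 z 0.0213 | tool tilt deg x 0.29 y 0.00 F [ 0.   0.3 -3.2] tcp [0.4606 0.0075 0.175 ]
  downhill slope toward tray +y deg 0.29 grip 0.15675101759014465 29.99733659438789 roll x 0.06
t 14.85 n 118+96 med 0.0087 fit y 0.0028 z 0.0214 | tool tilt deg x 0.29 y 0.00 F [ 0.6  0.4 -3.9] tcp [0.4605 0.0075 0.175 ]
  downhill slope toward tray +y deg 0.29 grip 0.15481430309743657 29.997201450169086 roll x 0.07
gain 1.2727291613121838
v0 0.0149 b 0.017 k 0.16 c 0.90 | now y 0.0023 v 0.0131 res mm [ 0.5 -0.2 -1.2  0.3  0.5 -0.5 -0.7  0.4  1.1  1.2 -0.4 -1.1]
turn units [ 0.02   0.015  0.015  0.01   0.005  0.005  0.    -0.    -0.005 -0.005
 -0.005 -0.005 -0.005 -0.005 -0.005 -0.005 -0.     0.     0.005  0.01 ]
tilt [ 0.3   0.14  0.02 -0.1  -0.18 -0.22 -0.26 -0.26 -0.26 -0.22 -0.18 -0.14
 -0.1  -0.06 -0.02  0.02  0.06  0.06  0.06  0.02 -0.06]
end y v [-0.0002 -0.0036] min/max -0.0002 0.0098
 after 10 [ 1.59e+01  8.30e-03 -8.60e-03]
 after 20 [ 1.69e+01  8.00e-04 -2.50e-03]
```

{"op": "jog_arm", "data": {"plan": "0 0 0 0.025 0 0 1;0 0 0 0.02 0 0 1;0 0 0 0.015 0 0 1;0 0 0 0.01 0 0 1;0 0 0 0.005 0 0 1;0 0 0 0 0 0 1;0 0 0 0 0 0 1;0 0 0 -0.005 0 0 1;0 0 0 -0.005 0 0 1;0 0 0 -0.005 0 0 1"}}

```text
time_s: 15.9
tcp_pos: [0.4606, 0.0075, 0.175]
ee_rot: [[0.927, -0.375, 0.002], [-0.375, -0.927, 0.002], [0.001, -0.003, -1.0]]
wrist_force: [1.0, -0.7, -3.3]
gripper_width: 0.158
gripper_force: 30.0
```

```bash
python3 step.py 20 ".025 .02 .015 .01 .005 0 0 -.005 -.005 -.005"
```

```text
model tilt -0.18 measured -0.18
t 15.90 n 119+98 med 0.0098 fit y 0.0040 z 0.0215 | tool tilt deg x -0.18 y 0.00 F [ 1.  -0.7 -3.3] tcp [0.4606 0.0075 0.175 ]
  downhill slope toward tray +y deg -0.18 grip 0.15753369337533452 29.997239615768194 roll x 0.07
t 15.95 n 118+97 med 0.0092 fit y 0.0032 z 0.0214 | tool tilt deg x -0.18 y 0.00 F [-0.8  0.7 -3.9] tcp [0.4606 0.0075 0.175 ]
  downhill slope toward tray +y deg -0.18 grip 0.15884465475474194 29.99718035571277 roll x 0.07
gain 1.2801600758567262
v0 0.0139 b 0.012 k 0.24 c 0.90 | now y 0.0027 v -0.0146 res mm [ 0.6 -0.2 -1.3  0.4  0.6 -0.4 -0.6  0.5  1.1  1.2 -0.8 -1.5  0.2  0.3]
turn units [-0.01  -0.01  -0.01  -0.005 -0.005 -0.    -0.     0.     0.     0.005
  0.005  0.005  0.005  0.005  0.005  0.005  0.    -0.    -0.005 -0.005]
tilt [-0.18 -0.1  -0.02  0.06  0.1   0.14  0.14  0.14  0.14  0.14  0.1   0.06
  0.02 -0.02 -0.06 -0.1  -0.14 -0.14 -0.14 -0.1  -0.06]
end y v [-0.0045 -0.0058] min/max -0.0048 0.0024
 after 10 [ 1.7e+01 -4.3e-03  4.0e-03]
 after 20 [ 1.8e+01 -2.8e-03 -4.9e-03]
```

{"op": "jog_arm", "data": {"plan": "-0.005 -0.012 0 -0.025 0 0 1;-0.014 -0.035 0 -0.025 0 0 1;-0.024 -0.059 0 -0.02 0 0 1;-0.034 -0.082 0 0 0 0 1;-0.044 -0.106 0 0 0 0 1;-0.053 -0.129 0 0 0 0 1;-0.063 -0.153 0 0 0 0 1;-0.073 -0.176 0 0 0 0 1;-0.083 -0.2 0 0.008 0 0 1;-0.092 -0.223 0 0.008 0 0 1"}}

```text
time_s: 17.0
tcp_pos: [0.4603, 0.0398, 0.1748]
ee_rot: [[0.927, -0.375, -0.0], [-0.375, -0.927, -0.004], [0.001, 0.004, -1.0]]
wrist_force: [-0.2, 0.3, -3.9]
gripper_width: 0.155
gripper_force: 30.0
```

{"op": "jog_arm", "data": {"plan": "-0.102 -0.247 0 0 0 0 1;-0.112 -0.27 0 0 0 0 1;-0.122 -0.294 0 0 0 0 1;-0.131 -0.317 0 0 0 0 1;-0.141 -0.341 0 0 0 0 1;-0.151 -0.364 0 0 0 0 1;-0.161 -0.388 0 0 0 0 1;-0.17 -0.411 0 0 0 0 1;-0.18 -0.435 0 0 0 0 1;-0.19 -0.458 0 0.022 0 0 1"}}

```text
time_s: 18.0
tcp_pos: [0.4596, 0.1358, 0.1744]
ee_rot: [[0.927, -0.375, 0.001], [-0.375, -0.927, -0.001], [0.001, 0.001, -1.0]]
wrist_force: [0.3, 1.1, -3.3]
gripper_width: 0.16
gripper_force: 30.0
```

{"op": "jog_arm", "data": {"plan": "-0.19 -0.458 0 0.022 0 0 1;-0.18 -0.435 0 0.022 0 0 1;-0.17 -0.411 0 0 0 0 1;-0.161 -0.388 0 0 0 0 1;-0.151 -0.364 0 0 0 0 1;-0.141 -0.341 0 0 0 0 1;-0.131 -0.317 0 0 0 0 1;-0.122 -0.294 0 0 0 0 1;-0.112 -0.27 0 0 0 0 1;-0.102 -0.247 0 0 0 0 1"}}

```text
time_s: 19.0
tcp_pos: [0.4588, 0.2306, 0.1747]
ee_rot: [[0.927, -0.375, 0.003], [-0.375, -0.927, 0.004], [0.001, -0.005, -1.0]]
wrist_force: [0.3, 0.5, -3.2]
gripper_width: 0.155
gripper_force: 30.0
```

{"op": "jog_arm", "data": {"plan": "-0.092 -0.223 0 0 0 0 1;-0.083 -0.2 0 0 0 0 1;-0.073 -0.176 0 0 0 0 1;-0.063 -0.153 0 0 0 0 1;-0.053 -0.129 0 0 0 0 1;-0.044 -0.106 0 0 0 0 1;-0.034 -0.082 0 0 0 0 1;-0.024 -0.059 0 0 0 0 1;-0.014 -0.035 0 -0.017 0 0 1;-0.005 -0.012 0 -0.017 0 0 1"}}

```text
time_s: 20.0
tcp_pos: [0.4586, 0.2619, 0.1748]
ee_rot: [[0.927, -0.375, 0.001], [-0.375, -0.927, -0.0], [0.001, 0.0, -1.0]]
wrist_force: [-0.4, 0.0, -4.6]
gripper_width: 0.159
gripper_force: 30.0
```

```bash
for i in a b c; do python3 tube.py s9$i; done; python3 -c "
from h import *
go([.4585,.262,.175],-22.05)
cap('top','t9')
a=cv2.imread('pics/s9c.png')[200:400,300:500];b=cv2.imread('pics/t9.png')[180:360,60:240]
cv2.imwrite('pics/c3.png',np.hstack([cv2.resize(a,(400,400)),cv2.resize(b,(400,400))]))"
```

```text
t 20.00 n 77+114 med 0.0065 fit y -0.0059 z 0.0223 | tool tilt deg x 0.00 y 0.00 F [-0.4  0.  -4.6] tcp [0.4586 0.2619 0.1748]
  downhill slope toward tray +y deg 0.00 grip 0.15865149510216286 29.99721659347415 roll x 0.07
t 20.05 n 78+116 med 0.0071 fit y -0.0052 z 0.0222 | tool tilt deg x 0.01 y 0.00 F [ 0.4  0.4 -4.2] tcp [0.4586 0.2619 0.1748]
  downhill slope toward tray +y deg 0.01 grip 0.15494438190756948 29.99733212403953 roll x 0.07
t 20.10 n 77+117 med 0.0070 fit y -0.0051 z 0.0218 | tool tilt deg x 0.00 y 0.00 F [-0.2 -0.4 -3.5] tcp [0.4586 0.2618 0.1748]
  downhill slope toward tray +y deg 0.00 grip 0.1608388601613266 29.997176751494408 roll x 0.07
t 20.15 turn [ 0.    -0.008  0.002] shift in new axes [-0.006 -0.006 -0.009] in old [-0.006 -0.006 -0.009]
```

View pics/c3.png

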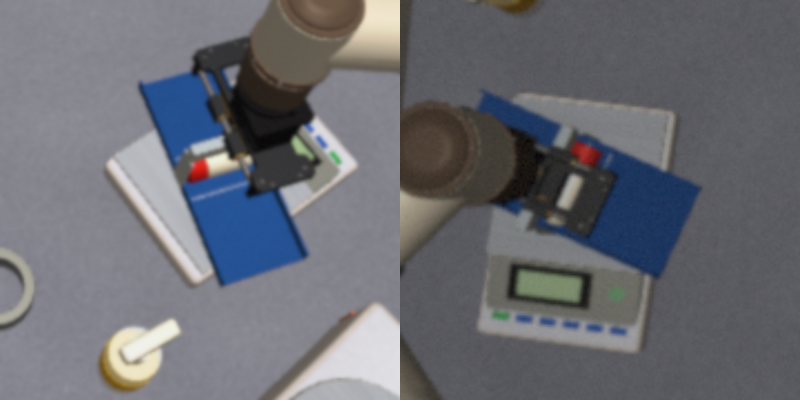

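The tray is over the pan and the tube is near the middle. I'll cross-check the tube's place with the red cap alone in both views, and the tray's centre.

```bash
cat > cap2.py <<'E'
from m import *
from scipy.optimize import least_squares
def capfit(n,f,tcp,E,verbose=1):
    a=np.load(f'pics/{f}.npz'); p=a['p'].astype(int); W=cloud(n,a['d']); q=(W-np.array(tcp))@E; x,y,z=q[...,0],-q[...,1],.081-q[...,2]
    m=(abs(x)<.06)&(abs(y)<.16)&(z>.005)&(z<.05)&(p[...,0]>p[...,1]+60)&(a['d']>0)
    P=np.c_[y[m],z[m]]
    c=least_squares(lambda c:np.hypot(P[:,0]-c[0],P[:,1]-.022)-.019,[np.median(P[:,0])],loss='soft_l1',f_scale=.002).x[0]
    b=blue(a['p'])&(abs(x)<.08)&(abs(y)<.17)&(abs(z)<.03)
    B=np.c_[x[b],y[b]]; cc,sz,an=cv2.minAreaRect((B*1000).astype(np.float32))
    print(n,f,'cap y %.4f n %d'%(c,m.sum()),'P range',P.min(0).round(4),P.max(0).round(4),'blue rect',np.round(cc,1),np.round(sz,1),round(an,1))
if __name__=='__main__':
    s=r.sense();E=np.array(s['ee_rot'])
    capfit('scene','s9c',s['tcp_pos'],E); capfit('top','t9',s['tcp_pos'],E)
    capfit('scene','s5',[.4606,.0075,.175],E); capfit('scene','s7',[.4606,.0075,.175],E); capfit('scene','s2',[.4606,.0075,.175],E)
    capfit('top','top0',[.4621,-.22,.0806],E); capfit('scene','scene0',[.4621,-.22,.0806],E)
E
python3 cap2.py
```

```text
scene s9c cap y -0.0050 n 77 P range [-0.0058  0.0218] [0.0146 0.0465] blue rect [-0.2  1.6] [300.3 123.9] 89.9
top t9 cap y -0.0029 n 80 P range [-0.0216  0.0259] [0.0074 0.0456] blue rect [0.1 1.3] [118.1 297.8] 0.1
scene s5 cap y 0.0087 n 118 P range [-0.0062  0.0179] [0.0285 0.0436] blue rect [-0.2  0.5] [123.9 303. ] 0.2
scene s7 cap y 0.0205 n 120 P range [0.0062 0.0221] [0.0416 0.0453] blue rect [-0.9  0.6] [124.2 303.1] 0.1
scene s2 cap y 0.0816 n 131 P range [0.0668 0.021 ] [0.1015 0.0436] blue rect [-0.7  1. ] [124.  302.3] 0.1
top top0 cap y 0.0782 n 92 P range [0.0613 0.0269] [0.0938 0.0442] blue rect [ 0.  -0.1] [296.7 118.5] 89.8
scene scene0 cap y 0.0766 n 91 P range [0.0616 0.0198] [0.0981 0.0473] blue rect [0.2 0. ] [301.7 122.2] 89.7
```

```bash
python3 - <<'E'
import json
json.dump({"th":[[19.8,-.27],[20.0,0],[20.15,0]],"y":[[20.0,-.0059],[20.05,-.0052],[20.1,-.0051]]},open('log.json','w'))
s=open('plan.py').read()
s=s.replace("(p[3]-.8)/.3","(p[3]-.5)/.3").replace("(p[4]-.5)/.3","(p[4]-.8)/.15").replace("(p[5]-1)/.3","(p[5]-1.3)/.1").replace("p[2]/.08","(p[2]-.01)/.04,p[1]/.006").replace("0,0,.8,.5,1]","0,0.01,.5,.8,1.3]")
open('plan.py','w').write(s)
E
python3 plan.py 20
```

```text
gain 1.3000057002365022
v0 0.0009 b 0.010 k 0.50 c 0.80 | now y -0.0053 v 0.0009 res mm [ 0.5 -0.2 -0.3]
turn units [-0. -0. -0. -0. -0.  0.  0.  0.  0.  0.  0.  0.  0.  0.  0.  0. -0. -0.
 -0. -0.]
tilt [0. 0. 0. 0. 0. 0. 0. 0. 0. 0. 0. 0. 0. 0. 0. 0. 0. 0. 0. 0. 0.]
end y v [-0.0032  0.0011] min/max -0.0053 -0.0032
 after 10 [ 2.115e+01 -4.500e-03  9.000e-04]
 after 20 [ 2.215e+01 -3.500e-03  1.000e-03]
```

{"op": "jog_arm", "data": {"plan": "0 0 0.02 -0.012 0 0 1;0 0 0.04 0 0 0 1;0 0 0.06 0 0 0 1;0 0 0.06 0 0 0 1;0 0 0.06 0.012 0 0 1;0 0 0.06 0.01 0 0 1;0 0 0.06 0 0 0 1;0 0 0.06 0 0 0 1;0 0 0.04 0 0 0 1;0 0 0.02 -0.01 0 0 1"}}

```text
time_s: 21.2
tcp_pos: [0.4586, 0.2618, 0.1627]
ee_rot: [[0.927, -0.375, 0.001], [-0.375, -0.927, -0.0], [0.001, 0.0, -1.0]]
wrist_force: [0.3, -0.6, -3.7]
gripper_width: 0.156
gripper_force: 30.0
```

```bash
python3 step.py 20 "-.012 0 0 0 .012 .01 0 0 0 -.01"
```

```text
model tilt 0.00 measured 0.00
t 21.20 n 87+121 med 0.0076 fit y -0.0035 z 0.0220 | tool tilt deg x 0.00 y 0.00 F [ 0.3 -0.6 -3.7] tcp [0.4586 0.2618 0.1627]
  downhill slope toward tray +y deg 0.00 grip 0.15595162385201597 29.997223634272814 roll x 0.06
t 21.25 n 88+120 med 0.0073 fit y -0.0040 z 0.0221 | tool tilt deg x 0.01 y 0.00 F [ 1.2  1.  -3.6] tcp [0.4586 0.2618 0.1627]
  downhill slope toward tray +y deg 0.01 grip 0.15943561012617913 29.997215559706092 roll x 0.06
gain 1.29935753182391
v0 -0.0004 b 0.002 k 0.50 c 0.80 | now y -0.0038 v -0.0012 res mm [ 0.5 -0.2 -0.3 -0.2  0.3]
turn units [-0.005 -0.    -0.    -0.    -0.     0.     0.     0.     0.     0.
  0.     0.     0.     0.     0.     0.     0.    -0.    -0.    -0.   ]
tilt [0.   0.04 0.04 0.04 0.04 0.04 0.04 0.04 0.04 0.04 0.04 0.04 0.04 0.04
 0.04 0.04 0.04 0.04 0.04 0.04 0.04]
end y v [0.0042 0.0067] min/max -0.004 0.0042
 after 10 [ 2.23e+01 -2.60e-03  3.40e-03]
 after 20 [2.33e+01 2.30e-03 6.10e-03]
```

{"op": "jog_arm", "data": {"plan": "0 0 0 -0.014 0 0 1;0 0 0 0 0 0 1;0 0 0 0 0 0 1;0 0 0 0 0 0 1;0 0 0 0 0 0 1;0 0 0 0.014 0 0 1;0 0 0 0.009 0 0 1;0 0 0 0 0 0 1;0 0 0 0 0 0 1;0 0 0 -0.009 0 0 1"}}

```text
time_s: 22.3
tcp_pos: [0.4586, 0.2618, 0.1628]
ee_rot: [[0.927, -0.375, 0.001], [-0.375, -0.927, -0.0], [0.001, -0.0, -1.0]]
wrist_force: [0.1, 0.3, -3.9]
gripper_width: 0.156
gripper_force: 30.0
```

```bash
python3 step.py 20 "-.014 0 0 0 0 .014 .009 0 0 -.009"; python3 tube.py sA; python3 -c "
from cap2 import *
s=r.sense();E=np.array(s['ee_rot']); cap('top','tA'); capfit('scene','sA',s['tcp_pos'],E); capfit('top','tA',s['tcp_pos'],E)
from tilt import tilt
tilt('sA',s['tcp_pos'],E)"
```

```text
model tilt 0.00 measured -0.01
t 22.30 n 92+130 med 0.0083 fit y -0.0021 z 0.0217 | tool tilt deg x -0.01 y 0.00 F [ 0.1  0.3 -3.9] tcp [0.4586 0.2618 0.1628]
  downhill slope toward tray +y deg -0.01 grip 0.1560838759002994 29.997240342199802 roll x 0.07
t 22.35 n 92+127 med 0.0083 fit y -0.0025 z 0.0218 | tool tilt deg x 0.00 y 0.00 F [ 0.2 -0.2 -4.2] tcp [0.4586 0.2618 0.1628]
  downhill slope toward tray +y deg 0.00 grip 0.15738064555066755 29.997303737327456 roll x 0.07
gain 1.299541214626934
v0 0.0007 b -0.008 k 0.51 c 0.80 | now y -0.0023 v -0.0003 res mm [ 0.5 -0.2 -0.3 -0.3  0.1 -0.2  0.3]
turn units [-0. -0. -0. -0. -0. -0.  0.  0.  0.  0.  0.  0.  0.  0.  0.  0.  0. -0.
 -0. -0.]
tilt [0. 0. 0. 0. 0. 0. 0. 0. 0. 0. 0. 0. 0. 0. 0. 0. 0. 0. 0. 0. 0.]
end y v [-0.0055 -0.0022] min/max -0.0055 -0.0023
 after 10 [ 2.34e+01 -3.20e-03 -1.40e-03]
 after 20 [ 2.44e+01 -4.90e-03 -2.00e-03]
t 22.40 n 92+128 med 0.0084 fit y -0.0021 z 0.0220 | tool tilt deg x -0.01 y 0.00 F [-0.4  0.4 -3.4] tcp [0.4586 0.2619 0.1628]
  downhill slope toward tray +y deg -0.01 grip 0.15811082611763752 29.997170213609934 roll x 0.07
scene sA cap y -0.0023 n 92 P range [-0.0057  0.0233] [0.0168 0.0478] blue rect [-0.2  1.4] [300.6 124.2] 90.0
top tA cap y 0.0008 n 70 P range [-0.0188  0.022 ] [0.0075 0.0457] blue rect [-0.1  1.9] [118.4 296.9] 0.1
sA rel tool: downhill+y deg -0.07, x -0.15, z0 0.0025 n 2219, y range [-0.14159723  0.143234  ]
```

{"op": "jog_arm", "data": {"plan": "0 0 0 -0.012 0 0 1;0 0 0 0 0 0 1;0 0 0 0 0 0 1;0 0 0 0 0 0 1;0 0 0 0 0 0 1;0 0 0 0.011 0 0 1;0 0 0 0.007 0 0 1;0 0 0 0 0 0 1;0 0 0 0 0 0 1;0 0 0 -0.008 0 0 1"}}

```text
time_s: 23.5
tcp_pos: [0.4586, 0.2618, 0.1628]
ee_rot: [[0.927, -0.375, 0.001], [-0.375, -0.927, -0.001], [0.001, 0.0, -1.0]]
wrist_force: [-0.7, -0.1, -3.2]
gripper_width: 0.157
gripper_force: 30.0
```

```bash
python3 step.py 20 "-.012 0 0 0 0 .011 .007 0 0 -.008"|grep -v '  downhill'
```

```text
model tilt 0.02 measured 0.01
t 23.50 n 94+133 med 0.0087 fit y -0.0011 z 0.0217 | tool tilt deg x 0.01 y 0.00 F [-0.7 -0.1 -3.2] tcp [0.4586 0.2618 0.1628]
t 23.55 n 96+131 med 0.0090 fit y -0.0014 z 0.0216 | tool tilt deg x 0.02 y 0.00 F [-0.3 -0.3 -3.4] tcp [0.4586 0.2618 0.1628]
gain 1.298859017843879
v0 0.0017 b -0.014 k 0.50 c 0.80 | now y -0.0011 v 0.0003 res mm [ 0.4 -0.2 -0.2 -0.   0.4 -0.5 -0.1 -0.   0.3]
turn units [-0. -0. -0. -0. -0.  0.  0.  0.  0.  0.  0.  0.  0.  0.  0.  0. -0. -0.
 -0. -0.]
tilt [0.02 0.02 0.02 0.02 0.02 0.02 0.02 0.02 0.02 0.02 0.02 0.02 0.02 0.02
 0.02 0.02 0.02 0.02 0.02 0.02 0.02]
end y v [-0.0006  0.0002] min/max -0.0011 -0.0006
 after 10 [ 2.46e+01 -9.00e-04  2.00e-04]
 after 20 [ 2.56e+01 -6.00e-04  2.00e-04]
```

{"op": "jog_arm", "data": {"plan": "0 0 0 -0.006 0 0 1;0 0 0 0 0 0 1;0 0 0 0 0 0 1;0 0 0 0 0 0 1;0 0 0 0.006 0 0 1;0 0 0 0 0 0 1;0 0 0 0 0 0 1;0 0 0 0 0 0 1;0 0 0 0 0 0 1;0 0 0 0 0 0 1"}}

```text
time_s: 24.6
tcp_pos: [0.4586, 0.2618, 0.1628]
ee_rot: [[0.927, -0.375, 0.001], [-0.375, -0.927, -0.001], [0.001, 0.0, -1.0]]
wrist_force: [-0.0, 0.1, -4.1]
gripper_width: 0.156
gripper_force: 30.0
```

```bash
python3 step.py 20 "-.006 0 0 0 .006 0 0 0 0 0"|grep -v '  downhill'
```

```text
model tilt 0.02 measured 0.01
t 24.60 n 96+132 med 0.0089 fit y -0.0018 z 0.0225 | tool tilt deg x 0.01 y 0.00 F [-0.   0.1 -4.1] tcp [0.4586 0.2618 0.1628]
t 24.65 n 96+133 med 0.0089 fit y -0.0020 z 0.0221 | tool tilt deg x 0.01 y 0.00 F [ 0.7  0.4 -3.4] tcp [0.4586 0.2618 0.1628]
gain 1.2951185318013672
v0 0.0031 b -0.020 k 0.49 c 0.80 | now y -0.0013 v 0.0006 res mm [ 0.3 -0.3 -0.2  0.5  0.8 -0.5 -0.1 -1.  -0.7  0.4  0.7]
turn units [-0. -0. -0. -0. -0.  0.  0.  0.  0.  0.  0.  0.  0.  0.  0.  0. -0. -0.
 -0. -0.]
tilt [0.02 0.02 0.02 0.02 0.02 0.02 0.02 0.02 0.02 0.02 0.02 0.02 0.02 0.02
 0.02 0.02 0.02 0.02 0.02 0.02 0.02]
end y v [-0.002  -0.0008] min/max -0.002 -0.0011
 after 10 [ 2.57e+01 -1.20e-03 -3.00e-04]
 after 20 [ 2.67e+01 -1.70e-03 -7.00e-04]
```

{"op": "jog_arm", "data": {"plan": "0 0 0 -0.01 0 0 1;0 0 0 0 0 0 1;0 0 0 0 0 0 1;0 0 0 0 0 0 1;0 0 0 0.01 0 0 1;0 0 0 0.005 0 0 1;0 0 0 0 0 0 1;0 0 0 -0.006 0 0 1;0 0 0 0 0 0 1;0 0 0 0 0 0 1"}}

```text
time_s: 25.7
tcp_pos: [0.4586, 0.2618, 0.1628]
ee_rot: [[0.927, -0.375, 0.001], [-0.375, -0.927, -0.001], [0.001, 0.0, -1.0]]
wrist_force: [-0.5, -0.3, -4.5]
gripper_width: 0.161
gripper_force: 30.0
```

```bash
python3 step.py 20 "-.01 0 0 0 .01 .005 0 -.006 0 0"|grep -v '  downhill'
```

```text
model tilt 0.02 measured 0.02
t 25.70 n 99+137 med 0.0094 fit y -0.0012 z 0.0223 | tool tilt deg x 0.02 y 0.00 F [-0.5 -0.3 -4.5] tcp [0.4586 0.2618 0.1628]
t 25.75 n 98+138 med 0.0094 fit y -0.0008 z 0.0220 | tool tilt deg x 0.02 y 0.00 F [-0.2  0.5 -3.9] tcp [0.4586 0.2618 0.1628]
gain 1.279395141664126
v0 0.0040 b -0.023 k 0.48 c 0.80 | now y -0.0003 v 0.0011 res mm [ 0.2 -0.3 -0.3  0.8  1.2 -0.2  0.1 -1.2 -1.  -0.5 -0.2  0.8  0.5]
turn units [ 0.  0.  0.  0.  0.  0. -0. -0. -0. -0. -0. -0. -0. -0. -0. -0. -0.  0.
  0.  0.]
tilt [0.02 0.02 0.02 0.02 0.02 0.02 0.02 0.02 0.02 0.02 0.02 0.02 0.02 0.02
 0.02 0.02 0.02 0.02 0.02 0.02 0.02]
end y v [0.0012 0.0005] min/max -0.0002 0.0012
 after 10 [2.68e+01 5.00e-04 6.00e-04]
 after 20 [2.78e+01 1.10e-03 5.00e-04]
```

{"op": "jog_arm", "data": {"plan": "0 0 0 0 0 0 1;0 0 0 0 0 0 1;0 0 0 0 0 0 1;0 0 0 0 0 0 1;0 0 0 0 0 0 1;0 0 0 0 0 0 1;0 0 0 0 0 0 1;0 0 0 0 0 0 1;0 0 0 0 0 0 1;0 0 0 0 0 0 1"}}

```text
time_s: 26.8
tcp_pos: [0.4586, 0.2618, 0.1628]
ee_rot: [[0.927, -0.375, 0.001], [-0.375, -0.927, -0.001], [0.001, 0.0, -1.0]]
wrist_force: [-0.3, -0.2, -4.0]
gripper_width: 0.157
gripper_force: 30.0
```

```bash
python3 step.py 20 "0 0 0 0 0 0 0 0 0 0"|grep -v '  downhill'; python3 -c "
from cap2 import *
s=r.sense();E=np.array(s['ee_rot']); cap('top','tB'); capfit('top','tB',s['tcp_pos'],E)"
```

```text
model tilt 0.02 measured 0.02
t 26.80 n 99+136 med 0.0092 fit y -0.0003 z 0.0214 | tool tilt deg x 0.02 y 0.00 F [-0.3 -0.2 -4. ] tcp [0.4586 0.2618 0.1628]
t 26.85 n 98+134 med 0.0092 fit y -0.0005 z 0.0216 | tool tilt deg x 0.02 y 0.00 F [ 1.   0.5 -3.8] tcp [0.4586 0.2618 0.1628]
gain 1.2754967329403548
v0 0.0044 b -0.024 k 0.46 c 0.81 | now y -0.0001 v 0.0003 res mm [ 0.1 -0.4 -0.3  1.   1.4 -0.1  0.2 -1.2 -1.  -0.6 -0.4  0.5  0.1  0.2
  0.4]
turn units [ 0.  0.  0.  0.  0.  0. -0. -0. -0. -0. -0. -0. -0. -0. -0. -0. -0.  0.
  0.  0.]
tilt [0.02 0.02 0.02 0.02 0.02 0.02 0.02 0.02 0.02 0.02 0.02 0.02 0.02 0.02
 0.02 0.02 0.02 0.02 0.02 0.02 0.02]
end y v [0.0003 0.0001] min/max -0.0001 0.0003
 after 10 [2.79e+01 2.00e-04 2.00e-04]
 after 20 [2.89e+01 3.00e-04 1.00e-04]
top tB cap y 0.0021 n 67 P range [-0.0184  0.0244] [0.008  0.0439] blue rect [0.  1.1] [118.3 297. ] 0.0
```

{"op": "jog_arm", "data": {"plan": "0 0 0 0 0 0 1;0 0 0 0 0 0 1;0 0 0 0 0 0 1;0 0 0 0 0 0 1;0 0 0 0 0 0 1;0 0 0 0 0 0 1;0 0 0 0 0 0 1;0 0 0 0 0 0 1;0 0 0 0 0 0 1;0 0 0 0 0 0 1"}}

```text
time_s: 27.95
tcp_pos: [0.4586, 0.2618, 0.1628]
ee_rot: [[0.927, -0.375, 0.001], [-0.375, -0.927, -0.001], [0.001, 0.0, -1.0]]
wrist_force: [1.1, 0.2, -4.0]
gripper_width: 0.156
gripper_force: 30.0
```

```bash
python3 step.py 20 "0 0 0 0 0 0 0 0 0 0"|grep 'fit y'
```

```text
t 27.95 n 98+136 med 0.0091 fit y -0.0006 z 0.0217 | tool tilt deg x 0.01 y 0.00 F [ 1.1  0.2 -4. ] tcp [0.4586 0.2618 0.1628]
t 28.00 n 99+136 med 0.0092 fit y -0.0012 z 0.0218 | tool tilt deg x 0.02 y 0.00 F [-0.4  0.6 -4.1] tcp [0.4586 0.2619 0.1628]
```

{"op": "jog_arm", "data": {"plan": "0 0 0 0 0 0 1;0 0 0 0 0 0 1;0 0 0 0 0 0 1;0 0 0 0 0 0 1;0 0 0 0 0 0 1;0 0 0 0 0 0 1;0 0 0 0 0 0 1;0 0 0 0 0 0 1;0 0 0 0 0 0 1;0 0 0 0 0 0 1"}}

```text
time_s: 29.05
tcp_pos: [0.4586, 0.2618, 0.1628]
ee_rot: [[0.927, -0.375, 0.001], [-0.375, -0.927, -0.001], [0.001, 0.0, -1.0]]
wrist_force: [0.1, 0.4, -3.1]
gripper_width: 0.159
gripper_force: 30.0
```

```bash
python3 step.py 20 "0 0 0 0 0 0 0 0 0 0"|grep -E 'fit y|now'
```

```text
t 29.05 n 99+137 med 0.0093 fit y -0.0007 z 0.0215 | tool tilt deg x 0.02 y 0.00 F [ 0.1  0.4 -3.1] tcp [0.4586 0.2618 0.1628]
t 29.10 n 99+137 med 0.0089 fit y -0.0006 z 0.0219 | tool tilt deg x 0.01 y 0.00 F [ 0.6  0.2 -4.5] tcp [0.4586 0.2619 0.1628]
v0 0.0047 b -0.025 k 0.43 c 0.80 | now y -0.0007 v -0.0002 res mm [ 0.1 -0.4 -0.3  1.1  1.5  0.   0.3 -1.2 -0.9 -0.7 -0.4  0.3 -0.1 -0.2
```

{"op": "jog_arm", "data": {"plan": "0 0 0.01 0 0 0 1;0 0 0.02 0 0 0 1;0 0 0.03 0 0 0 1;0 0 0.04 0 0 0 1;0 0 0.04 0 0 0 1;0 0 0.03 0 0 0 1;0 0 0.03 0 0 0 1;0 0 0.02 0 0 0 1;0 0 0.01 0 0 0 1;0 0 0.01 0 0 0 1"}}

```text
time_s: 30.15
tcp_pos: [0.4586, 0.2618, 0.1568]
ee_rot: [[0.927, -0.375, 0.001], [-0.375, -0.927, -0.001], [0.001, 0.0, -1.0]]
wrist_force: [-0.8, -0.6, -4.0]
gripper_width: 0.155
gripper_force: 30.0
```

{"op": "jog_arm", "data": {"plan": "0 0 0.01 0 0 0 1;0 0 0.01 0 0 0 1;0 0 0.01 0 0 0 1;0 0 0 0 0 0 1;0 0 0 0 0 0 1;0 0 0 0 0 0 1;0 0 0 0 0 0 1;0 0 0 0 0 0 1;0 0 0 0 0 0 1;0 0 0 0 0 0 1"}}

```text
time_s: 31.15
tcp_pos: [0.4586, 0.2618, 0.1561]
ee_rot: [[0.927, -0.375, 0.001], [-0.375, -0.927, -0.001], [0.001, 0.0, -1.0]]
wrist_force: [-0.8, -0.0, -3.3]
gripper_width: 0.155
gripper_force: 30.0
```

```bash
for i in 1 2 3; do python3 tube.py | grep fit; done
```

```text
t 31.15 n 99+139 med 0.0095 fit y -0.0009 z 0.0219 | tool tilt deg x 0.02 y 0.00 F [-0.8 -0.  -3.3] tcp [0.4586 0.2618 0.1561]
t 31.20 n 99+138 med 0.0094 fit y -0.0006 z 0.0219 | tool tilt deg x 0.02 y 0.00 F [ 0.4 -0.2 -5. ] tcp [0.4586 0.2618 0.1561]
t 31.25 n 100+139 med 0.0092 fit y -0.0009 z 0.0218 | tool tilt deg x 0.02 y 0.00 F [ 0.2  0.3 -3. ] tcp [0.4586 0.2618 0.1561]
```

{"op": "jog_arm", "data": {"plan": "0 0 0.01 0 0 0 1;0 0 0.01 0 0 0 1;0 0 0 0 0 0 1;0 0 0 0 0 0 1;0 0 0 0 0 0 1;0 0 0 0 0 0 1;0 0 0 0 0 0 1;0 0 0 0 0 0 1;0 0 0 0 0 0 1;0 0 0 0 0 0 1"}}

```text
time_s: 32.3
tcp_pos: [0.4586, 0.2618, 0.1556]
ee_rot: [[0.927, -0.375, 0.001], [-0.375, -0.927, -0.001], [0.001, 0.0, -1.0]]
wrist_force: [-0.1, -0.3, -2.8]
gripper_width: 0.158
gripper_force: 30.0
```

```bash
for i in 1 2 3; do python3 tube.py sC| grep fit; done;  python3 -c "
from tilt import *
s=r.sense(); tilt('sC',s['tcp_pos'],np.array(s['ee_rot'])); print(s['moment'])"
```

```text
t 32.30 n 99+139 med 0.0095 fit y -0.0006 z 0.0218 | tool tilt deg x 0.01 y 0.00 F [-0.1 -0.3 -2.8] tcp [0.4586 0.2618 0.1556]
t 32.35 n 98+134 med 0.0096 fit y -0.0009 z 0.0220 | tool tilt deg x 0.02 y 0.00 F [ 0.8 -0.1 -2.2] tcp [0.4586 0.2618 0.1556]
t 32.40 n 97+138 med 0.0094 fit y -0.0004 z 0.0217 | tool tilt deg x 0.01 y 0.00 F [ 0.3  0.4 -2.4] tcp [0.4586 0.2618 0.1556]
sC rel tool: downhill+y deg -0.07, x -0.22, z0 0.0025 n 2125, y range [-0.14205568  0.14296308]
[-0.01688765 -0.00412502  0.01437036]
```

{"op": "jog_arm", "data": {"plan": "0 0 0.01 0 0 0 1;0 0 0 0 0 0 1;0 0 0.01 0 0 0 1;0 0 0 0 0 0 1;0 0 0 0 0 0 1;0 0 0 0 0 0 1;0 0 0 0 0 0 1;0 0 0 0 0 0 1;0 0 0 0 0 0 1;0 0 0 0 0 0 1"}}

```text
time_s: 33.45
tcp_pos: [0.4587, 0.2618, 0.1556]
ee_rot: [[0.927, -0.375, 0.001], [-0.375, -0.927, -0.001], [0.001, 0.0, -1.0]]
wrist_force: [-4.4, -1.0, 6.0]
gripper_width: 0.156
gripper_force: 30.0
```

```bash
for i in 1 2 3; do python3 tube.py sC| grep fit; done
```

```text
t 33.45 n 98+137 med 0.0095 fit y -0.0007 z 0.0219 | tool tilt deg x 0.00 y 0.00 F [-4.4 -1.   6. ] tcp [0.4587 0.2618 0.1556]
t 33.50 n 98+137 med 0.0095 fit y -0.0009 z 0.0221 | tool tilt deg x 0.00 y 0.00 F [-3.8 -0.6  5. ] tcp [0.4587 0.2618 0.1556]
t 33.55 n 97+138 med 0.0095 fit y -0.0013 z 0.0219 | tool tilt deg x 0.00 y 0.00 F [-3.8 -1.1  5.8] tcp [0.4587 0.2618 0.1556]
```

{"op": "jog_arm", "data": {"plan": "0 0 -0.006 0 0 0 1;0 0 0 0 0 0 1;0 0 0 0 0 0 1;0 0 0 0 0 0 0.68;0 0 0 0 0 0 0.66;0 0 0 0 0 0 0.64;0 0 0 0 0 0 0.6;0 0 0 0 0 0 0.55;0 0 0 0 0 0 0.45;0 0 0 0 0 0 0.3"}}

```text
time_s: 34.6
tcp_pos: [0.4587, 0.2619, 0.1551]
ee_rot: [[0.927, -0.375, 0.001], [-0.375, -0.927, -0.001], [0.001, 0.0, -1.0]]
wrist_force: [-0.4, 1.3, -0.8]
gripper_width: 0.295
gripper_force: 0.0
```

```bash
for i in 1 2; do python3 tube.py sD| grep -v zzz; done; python3 -c "
from tilt import *
s=r.sense(); tilt('sD',s['tcp_pos'],np.array(s['ee_rot']))"
```

```text
t 34.60 n 98+120 med 0.0087 fit y -0.0008 z 0.0225 | tool tilt deg x 0.01 y 0.00 F [-0.4  1.3 -0.8] tcp [0.4587 0.2619 0.1551]
  downhill slope toward tray +y deg 0.01 grip 0.2953739222927277 0.0 roll x 0.07
t 34.65 n 97+119 med 0.0089 fit y -0.0006 z 0.0222 | tool tilt deg x 0.01 y 0.00 F [0.4 1.2 0. ] tcp [0.4587 0.2619 0.1552]
  downhill slope toward tray +y deg 0.01 grip 0.31689648610620363 0.0 roll x 0.07
sD rel tool: downhill+y deg -0.12, x -0.07, z0 0.0032 n 2181, y range [-0.14140544  0.14306228]
```

Released and the tube is still. Next I open a bit more and rise straight up.

{"op": "jog_arm", "data": {"plan": "0 0 0 0 0 0 0;0 0 0 0 0 0 -0.2;0 0 0 0 0 0 -0.2;0 0 -0.1 0 0 0 -0.2;0 0 -0.2 0 0 0 -0.2;0 0 -0.4 0 0 0 -0.2;0 0 -0.6 0 0 0 -0.2;0 0 -0.8 0 0 0 -0.2;0 0 -0.8 0 0 0 -0.2;0 0 -0.8 0 0 0 -0.2"}}

```text
time_s: 35.7
tcp_pos: [0.4586, 0.2619, 0.2496]
ee_rot: [[0.927, -0.375, 0.002], [-0.375, -0.927, 0.0], [0.002, -0.001, -1.0]]
wrist_force: [0.1, 0.4, -0.3]
gripper_width: 0.602
gripper_force: 0.0
```

{"op": "jog_arm", "data": {"plan": "0 0 -0.8 0 0 0 -0.2;0 0 -0.6 0 0 0 -0.2;0 0 -0.4 0 0 0 -0.2;0 0 -0.2 0 0 0 -0.2;0 0 0 0 0 0 -0.2;0 0 0 0 0 0 -0.2;0 0 0 0 0 0 -0.2;0 0 0 0 0 0 -0.2;0 0 0 0 0 0 -0.2;0 0 0 0 0 0 -0.2"}}

```text
time_s: 36.7
tcp_pos: [0.4585, 0.2619, 0.2975]
ee_rot: [[0.927, -0.375, 0.001], [-0.375, -0.927, -0.001], [0.001, 0.001, -1.0]]
wrist_force: [0.8, -0.0, -0.7]
gripper_width: 0.599
gripper_force: 0.0
```

```bash
python3 - <<'E'
from cap2 import *
from tilt import tilt
E=np.array(r.sense()['ee_rot']); T=[.4587,.2619,.1556]
for i in range(2):
    cap('scene',f'sE{i}'); cap('top',f'tE{i}'); capfit('scene',f'sE{i}',T,E); capfit('top',f'tE{i}',T,E)
tilt('sE1',T,E); print(r.sense()['time_s'],r.sense()['tcp_pos'])
a=cv2.imread('pics/sE1.png')[200:400,300:500];b=cv2.imread('pics/tE1.png')[180:360,60:240]
cv2.imwrite('pics/c4.png',np.hstack([cv2.resize(a,(400,400)),cv2.resize(b,(400,400))]))
E
```

```text
scene sE0 cap y -0.0011 n 98 P range [-0.0057  0.021 ] [0.0183 0.0474] blue rect [-0.2  1.2] [300.  124.5] 89.9
top tE0 cap y 0.0012 n 82 P range [-0.0186  0.0057] [0.0076 0.0439] blue rect [-0.1  1.7] [118.1 298. ] 0.0
scene sE1 cap y -0.0009 n 99 P range [-0.0055  0.0191] [0.0191 0.0456] blue rect [-0.9  0.2] [302.8 125.2] 89.7
top tE1 cap y 0.0019 n 83 P range [-0.0183  0.0092] [0.0079 0.047 ] blue rect [-0.1  1.5] [299.1 118.3] 90.0
sE1 rel tool: downhill+y deg -0.11, x -0.01, z0 0.0027 n 2471, y range [-0.14200961  0.14283493]
36.9 [0.45848745 0.26193181 0.29771386]
```

View pics/c4.png

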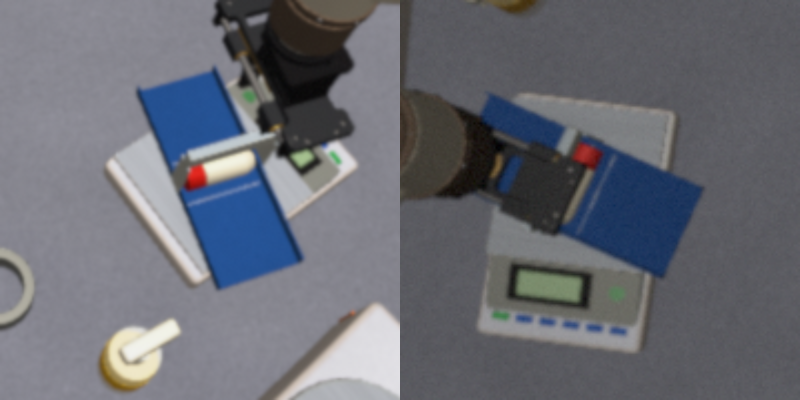

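The tray stands flat in the middle of the pan with the tube at rest under the handle, about 1 mm from the middle line. The gripper is clear, so I'm handing it in.

```bash
python3 -c "
from station import r
print(r.finish_job())"
```

```text
the job is handed in; nothing more can be done
None
```

I handed the job in at about 37 s: the tray stands flat on the middle of the pan, turned about 17° to the pan's sides, and the tube is at rest within about 2 mm of the middle line after holding there for over three seconds before lowering; the gripper is clear.

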